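Charge the bedside crank power unit and park its flywheel

TASK

Charge the bedside emergency power unit by its hand crank: wind the flywheel up counterclockwise (seen from above), keep the flywheel itself turning at about 20 turns a minute (between 17 and 23) for at least 6 seconds without a break, and never let it go faster than 28. Then bring it to rest with the lug on its rim right at the fixed pointer, so that the transport lock lines up, and let go of the crank. Leave the two remotes and the phone where they are.

Things in the scene. Friction and masses are not known exactly. Their poses are not given: they have to be found in the camera images.
- unit: The power unit: a grey box 290 x 250 mm (its x, y), top face 72 mm above the table, standing fixed on the table. Origin: on the table under the flywheel's axis, which is vertical through it. z is up. Its display and sockets are on its -x side, the pointer on its +x side.
- flywheel (a joint): Angle of the flywheel against the unit (rad, grows counterclockwise seen from above, counts on over turns; 0, 2pi, 4pi ... = lug at the pointer). A level disc, radius 110 mm, top 107 mm over the table, 0.015 kg m2 (may be a third off). Drag: dry friction, usually 0.02 N m but from 0.01 to 0.032 and rippling, plus 0.002 N m s/rad; once stopped, the friction holds it.
- crank (a joint): Angle of the crank relative to the flywheel (rad, counterclockwise). The crank drives the flywheel only by a magnetic slip coupling: 0.015 N m for each rad/s of this joint. So the crank must run 0.9 to 2.4 rad/s faster than the flywheel (usually 1.6) to keep it at 20 turns a minute; a crank held still brakes it; a crank turned slower than some 0.7 to 2.1 rad/s does not move a resting flywheel.
- lug (a point): Point on top of the flywheel's lug, a steel block 34 mm (radial) x 16 mm x 12 mm near the rim; the point is 100 mm from the axis, 119 mm above the table.
- pointer (a point): The place where the lug's point must stop: on the unit's +x line, 100 mm from the axis, 119 mm above the table. The fixed steel pointer itself is a post just outside the flywheel, 122 to 142 mm from the axis on the same line, 119 mm high, its nose (8 mm wide) reaching in to 112 mm.
- knob_top (a point): Centre of the top face of the crank's upright handle, 194 mm above the table: a black cylinder 32 mm across, 58 mm tall, spinning freely on its pin 65 mm from the flywheel's axis, on a flat crank arm (24 mm wide, top 134 mm above the table). The crank turns about the flywheel's axis without end. Grip the handle from above and move it round; the gripper need not turn.
- remote_white: White remote control 150 x 52 x 24 mm lying left of the unit; origin under its centre.
- remote_black: Black remote control 140 x 42 x 20 mm lying right of the unit; origin under its centre.
- phone: Phone 74 x 150 x 10 mm lying beyond the unit, on the pointer's side; origin under its centre.

How it is judged (in metres and radians):
On the way, in this order (a step that is already met when the one before it is completed fails the run):
1. the flywheel turns counterclockwise at 17 to 23 turns a minute for 6 s without a break (velocity of joint flywheel between 1.75 and 2.44 rad/s), for 6 s.
2. the flywheel is at rest with its lug at the pointer (velocity of joint flywheel between -0.08 and 0.08 rad/s and horizontal distance between lug and pointer below 0.016 m), for 0.3 s.
At the end, for the whole second after the job is handed in: The flywheel is at rest (under 0.08 rad/s) with the lug's point within 16 mm of the pointer's place, and the crank is let go (all of step 2); the robot touches nothing.
It fails at once if the flywheel goes faster than 28 turns a minute, either way (velocity of joint flywheel above 2.97 rad/s or velocity of joint flywheel below -2.97 rad/s).
It fails at once if a remote or the phone is shifted by more than 40 mm (distance of any of remote_white, remote_black, phone from where it was at the start of the episode above 0.04 m).
It also fails if it takes over 64 s, if anything falls off the work surface, if the arm or the gripper's body presses on something with over 40 N, if the wrist force passes 120 N, or if a joint passes its speed limit or range.

ROBOT

A 6-joint arm with a two-finger parallel gripper is mounted at the origin on the work surface. World frame = base frame: x ahead of the robot, y to its left, z up, the work surface at z = 0. Lengths are in m, angles in degrees, forces in N, time in s.
With the tool pointing down it reaches from about 0.3 to 0.75 m from the base axis. Payload 8.5 kg.
Tool frame: the origin (TCP) lies midway between the tips of the shut fingers; the grasp point (between the pads) lies 19 mm behind it (env.grasp_offset is the distance from the TCP to the grasp point, in m); z points along the fingers, y is the line along which they close (so a half turn about z gives the same grasp; the last joint's range is limited). The gripper opens to 85 mm and grips with 20 to 120 N. Pads are 22 mm wide; open, the fingers measure 114 mm over their backs; the gripper's body (76 mm by 85 mm) begins 54 mm behind the grasp point. The pads swing forward as they close: fully open they stand 13 mm farther back than shut.
Start: joints at [-78.169, 21.807, 74.336, -0, 83.858, -12.336], TCP at [0.225, -0.502, 0.231] pointing down, gripper open.
Joint ranges: [-178.18, 178.18], [-50.72, 133.34], [12.68, 142.11], [-81.47, 261.47], [9.98, 163.14], [-165.26, 165.26]. Speed limits (degrees/s): [136.94, 136.94, 180, 180, 180, 180].

INTERFACE

Orientations are given as a 3x3 rotation matrix whose columns are the frame's x, y, z axes.
In Python, from rig import env gives the robot as it stands.
- The arm moves only by the tool servo_tool, never from a script. Its argument "deltas" is text: rows parted by semicolons, each of 7 numbers parted by spaces: the opening, from 0 (shut) to 1 (fully open), then the shift along the tool's x, y, z in mm, then the turn, a rotation vector about the tool's x, y, z in rad. A call has 1 to 8 rows; each row shifts and turns the commanded pose from where the row before left it, along the tool's axes as they then stand; what a row does not reach is not made up. A row lasts 1/12 s, in which the tool goes at most 41.7 mm and 7.16 degrees, less where a joint would pass 70% of its speed; a pose out of reach is approached as far as the arm can. A call is refused whole if a number of a shift passes 41.7 or a number of a turn 0.125, either way. A call with a gripper value outside its range is refused whole. The fingers move at their own pace and stop on an object; "newtons" is the grip in N (left out, the last holds). Time passes only in rows, so rows that do not move let the fingers close. It gives the time, the measured TCP pose, the force, the opening and the grip force at its end, in the units of the state.
- env.observe(): the state, without advancing time (a new reading comes with each control period).
- env.get_image(name): name is "scene" or "side" or "wrist"; returns a dict with "img" (400x640x3 uint8, red, green, blue), "depth" (400x640 float32, m along the optical axis (not along the pixel's ray), 0 where there is no reading), "camera_matrix" (3x3 intrinsics, pixels), "D" ([k1, k2, p1, p2, k3] as OpenCV has them; the pictures are not rectified), "world_to_cam" (4x4, takes a point from world to camera coordinates). Camera axes: x right, y down, z forward; pixel columns grow to the right and rows downward; lengths in m; the calibration is good to about 2 mm. A picture is of the moment at which its call begins.
- env.close_job(): hands the job in; it is judged then, once.
Trained networks look in a picture, given as the dict that the camera call returned (one of the last four; its "shot" number tells which), for a name from the list of things; names that differ only in an ending like _2 or _b are one class to them, and where a whole thing is asked for, a point or a joint stands for the part that bears it (a point fixed in the world has none). Each returns a list of dicts, best first, with "conf" (0 to 1); they miss things now and then, are a little off and sometimes report something else, mostly with a low value. They report only what shows in the picture. A call takes as long as a camera call.
- env.spot_in(name, picture): "bbox" ([centre column, centre row, width, height] in pixels, round what is visible of it).
- env.spot_point(name, picture): "uv" ([column, row] in pixels: a listed point, or the origin of a listed thing).
The state is a dict: "time_s": time; "q": joint angles; "qvel": joint speeds; "joint_efforts": joint torques, N m; "position": TCP position; "tool_rot": TCP orientation; "ft_force": force on the tool from outside, world axes, zero at the start; "wrist_torque": the same for the moment, N m; "grip_width": finger opening in m; "gripper_force": force on a finger pad.
Only numpy, scipy, OpenCV 4.12 (cv2) and the standard library are available. Lean on these libraries where they do the work, as an engineer would, in place of code of your own. Each camera call takes 0.05 s, during which the arm holds its last target. There are 200 camera calls.

## Working session

There is one attempt and no reset: what is moved stays moved. The work goes in short steps, Python scripts to look and compute and a tool call to move; the robot and the scene stay as the last step left them, time stands still between calls to the robot, and variables do not carry over. Pictures are saved under pics/ and viewed, at most 10 in all, crops included, and the job is handed in when it is done.

Besides the shell and the picture viewer there is one more tool, called after ">>>" as a command line: name --argument value ..., lists and objects as JSON in quotes. servo_tool: Moves the arm, as the interface text tells. Its arguments: {"type":"object","properties":{"deltas":{"type":"string"},"newtons":{"type":"number"}},"required":["deltas"]}

```bash
mkdir -p pics; ls; cat > h.py <<'E'
import numpy as np, cv2
from rig import env
def ray(p,uv):
    K=np.array(p["camera_matrix"]);T=np.array(p["world_to_cam"])
    n=cv2.undistortPoints(np.array([[uv]],float),K,np.array(p["D"],float))[0,0]
    R=T[:3,:3];c=-R.T@T[:3,3];d=R.T@np.array([n[0],n[1],1.]);return c,d
def atz(p,uv,z):
    c,d=ray(p,uv);return c+d*(z-c[2])/d[2]
def tri(obs):
    A=np.zeros((3,3));b=np.zeros(3)
    for c,d in obs:
        d=d/np.linalg.norm(d);M=np.eye(3)-np.outer(d,d);A+=M;b+=M@c
    return np.linalg.solve(A,b)
def dep(p,uv):
    u,v=int(round(uv[0])),int(round(uv[1]));z=p["depth"][v,u];c,d=ray(p,uv);return c+d*z
E
python3 - <<'E'
from h import *
np.set_printoptions(precision=4,suppress=True)
s=env.observe();print(s["time_s"],s["position"],s["tool_rot"],s["grip_width"])
P={}
for n in("scene","side"):
    p=env.get_image(n);P[n]=p
    cv2.imwrite(f"pics/{n}0.png",p["img"][:,:,::-1])
    for t in("knob_top","lug","pointer","unit"):
        for r in env.spot_point(t,p)[:2]:
            print(n,t,round(r["conf"],2),r["uv"],dep(p,r["uv"]))
            P[n,t]=P.get((n,t)) or ray(p,r["uv"])
for t in("knob_top","lug","pointer","unit"):
    if ("scene",t) in P and ("side",t) in P: print(t,tri([P["scene",t],P["side",t]]))
print(env.observe()["time_s"])
E
```

```text
pics
0.0 [ 0.2251 -0.5015  0.2307] [[ 0.9124  0.4094 -0.0003]
 [ 0.4094 -0.9124  0.0014]
 [ 0.0004 -0.0014 -1.    ]] 0.08544843588810767
scene knob_top 0.76 [294.9, 141.6] [ 0.5321 -0.0452  0.1939]
scene lug 0.73 [340.9, 196.2] [0.5828 0.1022 0.118 ]
scene pointer 0.88 [304.1, 198.5] [0.6172 0.0227 0.1059]
scene unit 0.76 [317.5, 210.1] [0.6272 0.063  0.094 ]
side knob_top 0.74 [365.9, 176.5] [ 0.5483 -0.0491  0.1935]
side pointer 0.79 [321.0, 196.1] [0.6299 0.0163 0.1055]
knob_top [ 0.5424 -0.04    0.2031]
pointer [0.6239 0.0245 0.1143]
0.5
```

View pictures.

View pics/scene0.png

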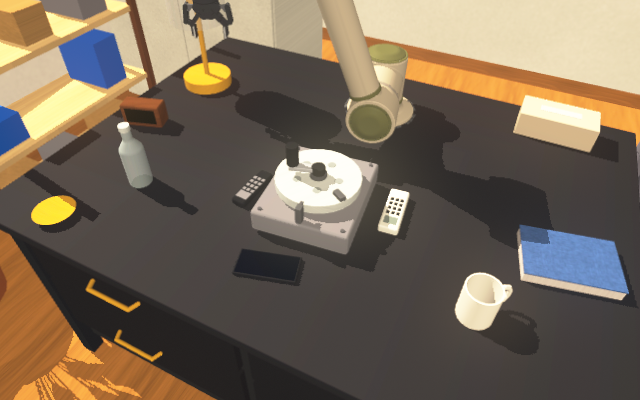

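View pics/side0.png

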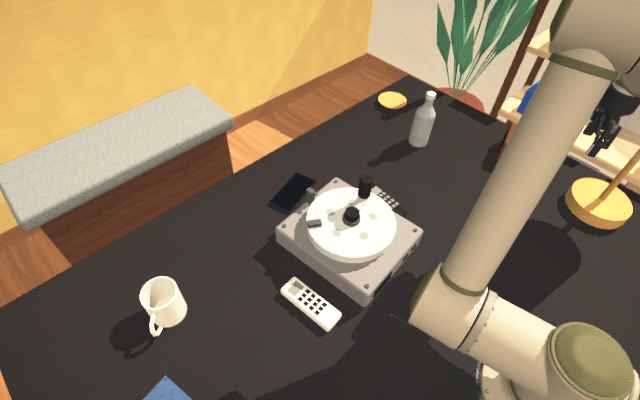

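```bash
cat >> h.py <<'E'
def cloud(p):
    K=np.array(p["camera_matrix"]);T=np.array(p["world_to_cam"]);h,w=p["depth"].shape
    uv=np.stack(np.meshgrid(np.arange(w),np.arange(h)),-1).reshape(-1,1,2).astype(float)
    n=cv2.undistortPoints(uv,K,np.array(p["D"],float))[:,0];z=p["depth"].reshape(-1,1)
    X=np.hstack([n,np.ones((len(n),1))])*z;R=T[:3,:3]
    return (X-T[:3,3])@R, p["img"].reshape(-1,3).astype(int), z[:,0]>0
E
python3 - <<'E'
from h import *
np.set_printoptions(precision=4,suppress=True)
for n in("scene","side"):
    p=env.get_image(n);X,C,ok=cloud(p)
    near=ok&(np.hypot(X[:,0]-.54,X[:,1]-.03)<.25)
    w=near&(abs(X[:,2]-.107)<.006)&(C.min(1)>140)
    (c,r)=cv2.minEnclosingCircle(X[w][:,:2].astype(np.float32))
    lo,hi=np.percentile(X[w],[.5,99.5],axis=0)
    print(n,"disc",c,r,"n",w.sum(),"zmed",np.median(X[w][:,2]),"mid",(lo+hi)/2,"ext",hi-lo)
    k=near&(X[:,2]>.188)&(X[:,2]<.2)&(C.max(1)<120);print(" knob",k.sum(),X[k].mean(0) if k.any() else 0,np.ptp(X[k],axis=0))
    rr=np.hypot(X[:,0]-c[0],X[:,1]-c[1])
    m=near&(rr>.118)&(rr<.16)&(X[:,2]>.110)&(X[:,2]<.13);print(" post",m.sum(),np.median(X[m],axis=0) if m.any() else 0)
    l=near&(rr>.08)&(rr<.115)&(X[:,2]>.113)&(X[:,2]<.127);print(" lug",l.sum(),np.median(X[l],axis=0) if l.any() else 0)
    hb=near&(rr<.04)&(X[:,2]>.14)&(X[:,2]<.18);print(" hub",hb.sum(),X[hb].mean(0),X[hb][:,2].max())
    b=near&(abs(X[:,2]-.072)<.004);rect=cv2.minAreaRect(X[b][:,:2].astype(np.float32));print(" box",rect)
    for t in ("remote_white","remote_black","phone"):
        for r_ in env.spot_point(t,p)[:1]: print(t,r_["conf"],atz(p,r_["uv"],0.01))
E
```

```text
scene disc (0.5418843030929565, 0.013617183081805706) 0.12585695087909698 n 3314 zmed 0.1067831926684796 mid [0.5287 0.0161 0.1063] ext [0.2133 0.2116 0.0089]
 knob 96 [ 0.5498 -0.0462  0.1931] [0.0343 0.0314 0.0083]
 post 37 [0.6663 0.0306 0.1175]
 lug 90 [0.5842 0.0931 0.1182]<stdin>:14: RuntimeWarning: Mean of empty slice.
  ret = um.true_divide(
Traceback (most recent call last):
ValueError: zero-size array to reduction operation maximum which has no identity
```

```bash
cat >> h.py <<'E'
from scipy.optimize import least_squares
def disc(p,c0=(.535,.016)):
    X,C,ok=cloud(p);d=np.hypot(X[:,0]-c0[0],X[:,1]-c0[1])
    w=ok&(d<.125)&(abs(X[:,2]-.107)<.004)&(C.min(1)>110)
    Q=cv2.convexHull(X[w][:,:2].astype(np.float32))[:,0]
    f=least_squares(lambda c:np.hypot(*(Q-c).T)-.11,c0,loss="soft_l1",f_scale=.002);return f.x,np.abs(f.fun)
E
python3 - <<'E'
from h import *
np.set_printoptions(precision=4,suppress=True)
for n in("scene","side"):
    p=env.get_image(n);X,C,ok=cloud(p)
    c,res=disc(p);print(n,"disc",c,np.sort(res)[::4])
    rr=np.hypot(X[:,0]-c[0],X[:,1]-c[1]);near=ok&(rr<.2)
    def show(t,m): print(" ",t,m.sum(),np.r_[X[m].mean(0),np.ptp(X[m],axis=0)] if m.any() else 0)
    show("knob",near&(X[:,2]>.188)&(X[:,2]<.2)&(C.max(1)<120))
    show("post",near&(rr>.12)&(rr<.145)&(X[:,2]>.114)&(X[:,2]<.124))
    show("lug",near&(rr>.08)&(rr<.115)&(X[:,2]>.115)&(X[:,2]<.123)&(C.max(1)<150))
    show("hub",near&(rr<.03)&(X[:,2]>.125))
    show("hubtop",near&(rr<.03)&(X[:,2]>.148))
    b=near&(abs(X[:,2]-.072)<.003)&(rr>.12);print(" box",cv2.minAreaRect(X[b][:,:2].astype(np.float32)))
    for t in ("remote_white","remote_black","phone"):
        for r_ in env.spot_point(t,p)[:1]: print(t,r_["conf"],atz(p,r_["uv"],0.01))
print(env.observe()["time_s"])
E
```

```text
scene disc [0.5274 0.0149] [0.     0.0001 0.0003 0.0003 0.0004 0.0006 0.0006 0.0007 0.001  0.0013
 0.0014 0.0017 0.0033]
  knob 98 [ 0.5493 -0.0461  0.1928  0.0348  0.0312  0.0089]
  post 53 [0.6594 0.0301 0.1183 0.0218 0.016  0.0075]
  lug 60 [0.5791 0.0951 0.1183 0.0226 0.0308 0.0063]
  hub 199 [0.5329 0.0119 0.1343 0.0384 0.0468 0.0158]
  hubtop 0 0
 box ((0.5299406051635742, 0.01551106572151184), (0.28988713026046753, 0.2464989423751831), 6.212437152862549)
remote_white 0.87 [0.4862 0.2063 0.01  ]
remote_black 0.87 [ 0.5652 -0.1668  0.01  ]
phone 0.69 [0.7692 0.0015 0.01  ]
side disc [0.5257 0.0175] [0.     0.0001 0.0002 0.0003 0.0004 0.0005 0.0006 0.0006 0.0008 0.001
 0.0013 0.0017]
  knob 116 [ 0.5436 -0.0428  0.1939  0.0325  0.0316  0.0087]
  post 46 [0.656  0.0329 0.1187 0.0214 0.0184 0.0079]
  lug 66 [0.5778 0.0937 0.1189 0.078  0.0872 0.007 ]
  hub 210 [0.5247 0.0168 0.1355 0.0346 0.046  0.0156]
  hubtop 0 0
 box ((0.5251827239990234, 0.018344849348068237), (0.28887954354286194, 0.24887405335903168), 6.136619567871094)
remote_white 0.7 [0.4559 0.2117 0.01  ]
remote_black 0.82 [ 0.5453 -0.1607  0.01  ]
phone 0.7 [0.7529 0.0042 0.01  ]
0.95
```

>>> servo_tool --deltas "1 34.3 -20.4 0 0 0 0;1 34.3 -20.4 0 0 0 0;1 34.3 -20.4 0 0 0 0;1 34.3 -20.4 0 0 0 0;1 34.3 -20.4 0 0 0 0;1 34.3 -20.4 0 0 0 0;1 34.3 -20.4 0 0 0 0;1 34.3 -20.4 0 0 0 0" --newtons 30

```text
time_s: 1.62
position: [0.4094, -0.2388, 0.2315]
tool_rot: [[0.912, 0.409, 0.0], [0.409, -0.912, -0.0], [0.0, 0.0, -1.0]]
ft_force: [0.4, 0.1, -0.1]
grip_width: 0.0855
gripper_force: 0.0
```

>>> servo_tool --deltas "1 34.3 -20.4 0 0 0 0;1 34.3 -20.4 0 0 0 0;1 34.3 -20.4 0 0 0 0;1 34.3 -20.4 0 0 0 0;1 34.3 -20.4 0 0 0 0;1 34.3 -20.4 0 0 0 0;1 0 0 0 0 0 0"

```text
time_s: 2.2
position: [0.5487, -0.0395, 0.231]
tool_rot: [[0.91, 0.415, 0.001], [0.415, -0.91, 0.002], [0.002, -0.001, -1.0]]
ft_force: [-0.8, 0.3, -0.4]
grip_width: 0.0853
gripper_force: 0.0
```

```bash
python3 - <<'E'
from h import *
np.set_printoptions(precision=4,suppress=True)
s=env.observe();print(s["time_s"],s["position"],s["tool_rot"],s["ft_force"])
p=env.get_image("wrist");cv2.imwrite("pics/w1.png",p["img"][:,:,::-1])
X,C,ok=cloud(p)
def show(t,m): print(" ",t,m.sum(),np.r_[X[m].mean(0),np.ptp(X[m],axis=0)] if m.any() else 0)
near=ok&(np.hypot(X[:,0]-.546,X[:,1]+.045)<.05)
show("knob",near&(X[:,2]>.186)&(X[:,2]<.202))
print("disc",disc(p,(.527,.016)))
for r in env.spot_point("knob_top",p)[:2]: print(r,atz(p,r["uv"],.194))
for r in env.spot_point("lug",p)[:2]: print(r,atz(p,r["uv"],.119))
for r in env.spot_point("pointer",p)[:2]: print(r,atz(p,r["uv"],.119))
E
```

```text
2.2 [ 0.5487 -0.0395  0.231 ] [[ 0.91    0.4146  0.001 ]
 [ 0.4146 -0.91    0.0015]
 [ 0.0016 -0.0009 -1.    ]] [-0.8266  0.261  -0.3993]
  knob 2621 [ 0.5468 -0.0441  0.1937  0.0312  0.0312  0.0105]
disc (array([0.5258, 0.017 ]), array([0.0005, 0.    , 0.0003, 0.0006, 0.0003, 0.    , 0.0003, 0.0003,
       0.0002, 0.0004, 0.0009, 0.0005, 0.0009, 0.0011, 0.0015, 0.001 ,
       0.0007, 0.0012, 0.0011, 0.0009, 0.001 , 0.0006, 0.0007, 0.0011,
       0.0014, 0.0013, 0.0016, 0.0014, 0.0012, 0.0012, 0.0006, 0.0006,
       0.0006, 0.0002, 0.0009, 0.0001, 0.0007, 0.0006, 0.0003, 0.0009,
       0.0007, 0.0008, 0.0009, 0.0005, 0.0011, 0.001 , 0.0008, 0.0011,
       0.0012, 0.0013, 0.0011, 0.0009, 0.0009, 0.0007, 0.0007, 0.0008,
       0.0009, 0.0009, 0.0007, 0.0006, 0.0004, 0.0003, 0.0006, 0.0006,
       0.0003, 0.0007, 0.0003, 0.0002, 0.0002, 0.0004, 0.    , 0.0001,
       0.0007, 0.0006, 0.    ]))
{'uv': [329.4, 242.4], 'conf': 0.76} [ 0.5451 -0.0468  0.194 ]
{'uv': [145.2, 72.3], 'conf': 0.71} [0.5777 0.1022 0.119 ]
{'uv': [327.8, 241.3], 'conf': 0.63} [ 0.5178 -0.0602  0.119 ]
{'uv': [275.1, 50.7], 'conf': 0.58} [0.6261 0.0281 0.119 ]
```

View pics/w1.png

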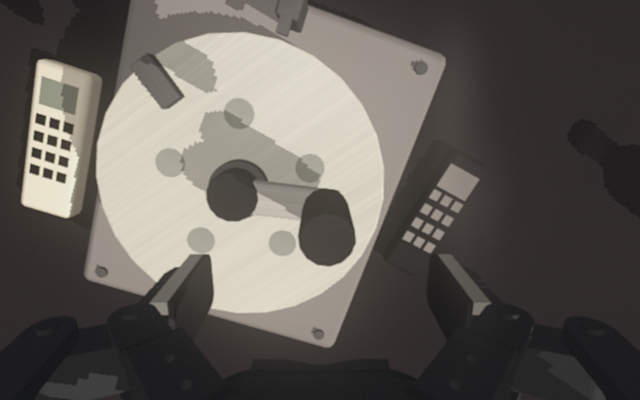

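```bash
python3 - <<'E'
from h import *
s=env.observe();p=s["position"];R=np.array(s["tool_rot"]);print(s["time_s"],p,s["tool_rot"])
print(R.T@(np.array([.546,-.0445,.150])-p)*1000)
E
```

```text
2.4 [ 0.54596399 -0.04523381  0.23124436] [[ 9.12572309e-01  4.08915121e-01 -4.51721007e-04]
 [ 4.08915076e-01 -9.12572421e-01 -1.91625195e-04]
 [-4.90586572e-04 -9.84368345e-06 -9.99999880e-01]]
[ 0.37278548 -0.65412727 81.24418989]
```

>>> servo_tool --deltas "1 0 -0.5 25 0 0 0;1 0 0 30 0 0 0;1 0 0 20 0 0 0;1 0 0 6 0 0 0;0 0 0 0 0 0 0;0 0 0 0 0 0 0;0 0 0 0 0 0 0;0 0 0 0 0 0 0" --newtons 40

```text
time_s: 3.07
position: [0.5467, -0.0446, 0.1517]
tool_rot: [[0.912, 0.409, 0.002], [0.409, -0.912, -0.001], [0.002, 0.002, -1.0]]
ft_force: [-0.4, 0.6, -0.3]
grip_width: 0.0389
gripper_force: 0.0
```

>>> servo_tool --deltas "0 0 0 0 0 0 0;0 0 0 0 0 0 0"

```text
time_s: 3.23
position: [0.5468, -0.0444, 0.1516]
tool_rot: [[0.912, 0.409, 0.003], [0.409, -0.912, -0.001], [0.002, 0.002, -1.0]]
ft_force: [0.9, -1.1, 6.6]
grip_width: 0.0314
gripper_force: 39.2
```

```bash
cat > plan.py <<'E'
# usage: plan.py step_deg[,step...] ; continues the commanded circle, prints rows in tool axes
import sys,json;from h import *
C=np.array([.5265,.0168]);r=.065
Q=json.load(open("cmd.json"))  # commanded xy, tool yaw, angle(deg)
xy=np.array(Q["xy"]);Rm=np.array(Q["R"]);a=Q["a"];out=[]
for st in [float(x) for x in sys.argv[1].split(",")]:
    a+=st;t=C+r*np.array([np.cos(np.radians(a)),np.sin(np.radians(a))])
    d=np.round(Rm.T@(t-xy)*1000,1);xy=xy+Rm@d/1000
    out.append("0 %g %g 0 0 0 0"%tuple(d))
print(";".join(out));print(a)
json.dump(dict(xy=list(xy),R=Rm.tolist(),a=a),open("cmd.json","w"))
E
cat > lug.py <<'E'
# lug angle relative to the pointer, from scene camera (one shot)
from h import *
C=np.array([.5265,.0168]);YAW=np.radians(6.2)
def lug(cam="scene",off=None):
    p=env.get_image(cam);X,Cc,ok=cloud(p)
    c,_=disc(p,C);rel=X[:,:2]-c;rr=np.hypot(*rel.T)
    m=ok&(rr>.083)&(rr<.113)&(X[:,2]>.1145)&(X[:,2]<.124)&(Cc.max(1)<150)
    if m.sum()<8: return None,m.sum(),c
    an=np.arctan2(rel[m,1],rel[m,0]);v=np.angle(np.exp(1j*an).mean())
    k=abs(np.angle(np.exp(1j*(an-v))))<.25
    v=np.angle(np.exp(1j*an[k]).mean());return np.angle(np.exp(1j*(v-YAW))),m.sum(),c
E
python3 - <<'E'
from lug import *;import json
s=env.observe();print(s["time_s"],s["position"],s["grip_width"],s["gripper_force"],s["ft_force"])
for c in ("scene","side"):
    print(lug(c))
s=env.observe();p=np.array(s["position"]);R=np.array(s["tool_rot"]);print(p)
r=p[:2]-C;a=np.degrees(np.arctan2(r[1],r[0]));print("r",np.hypot(*r),a)
json.dump(dict(xy=[.5458,-.0448],R=R[:2,:2].tolist(),a=a),open("cmd.json","w"))
E
```

```text
3.2333 [ 0.54679307 -0.04440798  0.15158073] 0.031384923471207825 39.238688349723816 [ 0.85205981 -1.08490442  6.63551947]
(np.float64(0.8926025505370997), np.int64(64), array([0.52739941, 0.01553306]))
(np.float64(0.9165376012056959), np.int64(71), array([0.52530024, 0.01756329]))
[ 0.54685268 -0.04439654  0.15161003]
r 0.06449223527856629 -71.60396455066027
```

```bash
python3 plan.py 4,8,12,15,18,18,18,18
```

```text
0 5.6 0.9 0 0 0 0;0 9.1 -0.4 0 0 0 0;0 13.2 -2.9 0 0 0 0;0 15.3 -7.3 0 0 0 0;0 15.1 -13.7 0 0 0 0;0 10.1 -17.6 0 0 0 0;0 4.1 -20 0 0 0 0;0 -2.2 -20.2 0 0 0 0
39.396035449339735
```

>>> servo_tool --deltas "0 5.6 0.9 0 0 0 0;0 9.1 -0.4 0 0 0 0;0 13.2 -2.9 0 0 0 0;0 15.3 -7.3 0 0 0 0;0 15.1 -13.7 0 0 0 0;0 10.1 -17.6 0 0 0 0;0 4.1 -20 0 0 0 0;0 -2.2 -20.2 0 0 0 0"

```text
time_s: 4.0
position: [0.5776, 0.0593, 0.1515]
tool_rot: [[0.912, 0.41, 0.002], [0.41, -0.912, -0.001], [0.001, 0.002, -1.0]]
ft_force: [-7.6, -6.2, 8.9]
grip_width: 0.031
gripper_force: 39.7
```

```bash
cat > st.py <<'E'
from lug import *;import json,sys
np.set_printoptions(precision=4,suppress=True)
s=env.observe();p=np.array(s["position"]);r=p[:2]-C;q=json.load(open("cmd.json"))
print("t",s["time_s"],"r",np.hypot(*r).round(4),"ang",np.degrees(np.arctan2(r[1],r[0])).round(1),"cmd",q["a"]%360,"z",p[2].round(4),"F",s["ft_force"],"w",s["grip_width"],"err_cmd_mm",(p[:2]-q["xy"])*1000, "qv",np.abs(s["qvel"]).max())
if len(sys.argv)>1: print("lug",lug(sys.argv[1]))
E
python3 st.py; python3 plan.py 18,18,18,18,18,18,18,18
```

```text
t 4.0 r 0.0665 ang 39.8 cmd 39.396035449339735 z 0.1515 F [-7.5839 -6.1971  8.9044] w 0.03096953746177306 err_cmd_mm [0.9495 1.2786] qv 20.259873865325524
0 -8.3 -18.5 0 0 0 0;0 -13.7 -15.1 0 0 0 0;0 -17.6 -10.1 0 0 0 0;0 -19.9 -4.1 0 0 0 0;0 -20.3 2.2 0 0 0 0;0 -18.5 8.3 0 0 0 0;0 -15.1 13.7 0 0 0 0;0 -10.1 17.6 0 0 0 0
183.39603544933973
```

>>> servo_tool --deltas "0 -8.3 -18.5 0 0 0 0;0 -13.7 -15.1 0 0 0 0;0 -17.6 -10.1 0 0 0 0;0 -19.9 -4.1 0 0 0 0;0 -20.3 2.2 0 0 0 0;0 -18.5 8.3 0 0 0 0;0 -15.1 13.7 0 0 0 0;0 -10.1 17.6 0 0 0 0"

```text
time_s: 4.67
position: [0.4621, 0.0132, 0.1516]
tool_rot: [[0.912, 0.41, 0.004], [0.41, -0.912, -0.001], [0.004, 0.002, -1.0]]
ft_force: [11.1, 1.6, 0.2]
grip_width: 0.0311
gripper_force: 40.7
```

```bash
python3 st.py scene; python3 plan.py 18,18,18,18,18,18,18,18
```

```text
t 4.6667 r 0.0645 ang -176.8 cmd 183.39603544933973 z 0.1516 F [11.1051  1.5713  0.2287] w 0.031099062150897756 err_cmd_mm [0.5492 0.2185] qv 31.434517441806292
lug (np.float64(2.035588804433443), np.int64(52), array([0.5278, 0.0149]))
0 -4.1 20 0 0 0 0;0 2.2 20.2 0 0 0 0;0 8.3 18.5 0 0 0 0;0 13.7 15.1 0 0 0 0;0 17.7 10.1 0 0 0 0;0 19.9 4.1 0 0 0 0;0 20.2 -2.2 0 0 0 0;0 18.5 -8.3 0 0 0 0
327.3960354493397
```

>>> servo_tool --deltas "0 -4.1 20 0 0 0 0;0 2.2 20.2 0 0 0 0;0 8.3 18.5 0 0 0 0;0 13.7 15.1 0 0 0 0;0 17.7 10.1 0 0 0 0;0 19.9 4.1 0 0 0 0;0 20.2 -2.2 0 0 0 0;0 18.5 -8.3 0 0 0 0"

```text
time_s: 5.38
position: [0.5826, -0.0172, 0.1515]
tool_rot: [[0.913, 0.409, 0.001], [0.409, -0.913, 0.001], [0.001, -0.0, -1.0]]
ft_force: [-9.2, 5.9, 11.0]
grip_width: 0.0311
gripper_force: 41.7
```

```bash
python3 st.py scene; python3 plan.py 18,18,18,18,18,18,18,18
```

```text
t 5.3833 r 0.0656 ang -31.2 cmd 327.3960354493397 z 0.1515 F [-9.199   5.8999 10.9722] w 0.03113895432860958 err_cmd_mm [1.3784 1.028 ] qv 23.890909529098113
lug (np.float64(-2.979076680482572), np.int64(36), array([0.5279, 0.0151]))
0 15.1 -13.7 0 0 0 0;0 10.1 -17.6 0 0 0 0;0 4.1 -20 0 0 0 0;0 -2.2 -20.2 0 0 0 0;0 -8.3 -18.5 0 0 0 0;0 -13.7 -15.1 0 0 0 0;0 -17.6 -10.1 0 0 0 0;0 -19.9 -4.1 0 0 0 0
471.3960354493397
```

>>> servo_tool --deltas "0 15.1 -13.7 0 0 0 0;0 10.1 -17.6 0 0 0 0;0 4.1 -20 0 0 0 0;0 -2.2 -20.2 0 0 0 0;0 -8.3 -18.5 0 0 0 0;0 -13.7 -15.1 0 0 0 0;0 -17.6 -10.1 0 0 0 0;0 -19.9 -4.1 0 0 0 0"

```text
time_s: 6.1
position: [0.5032, 0.0784, 0.1516]
tool_rot: [[0.912, 0.411, 0.004], [0.411, -0.912, -0.001], [0.003, 0.003, -1.0]]
ft_force: [4.1, -10.4, 4.5]
grip_width: 0.0312
gripper_force: 41.3
```

```bash
python3 st.py side; cat > fit.py <<'E'
# simulate flywheel for the crank history, fit f, J
import numpy as np;from scipy.optimize import least_squares
def sim(segs,J,f,th=.90,w=0.,c=.015,b=.002,dt=1/600):
    # segs: list of (duration, crank speed); returns lug angle, speed after each
    out=[]
    for T,wc in segs:
        for _ in range(int(round(T/dt))):
            tq=c*(wc-w)-b*w
            if w==0: a=0 if abs(tq)<=f else (tq-np.sign(tq)*f)/J
            else: a=(tq-np.sign(w)*f)/J
            wn=w+a*dt
            if w*wn<0: wn=0.
            w=wn;th+=w*dt
        out.append((th,w))
    return np.array(out)
E
cat > f1.py <<'E'
from fit import *
D=np.radians(12)
h=lambda steps:[(1/12,s*D) for s in steps]
cam=[(.05,0)]
S=h([4,8,12,15,18,18,18,18])+h([18]*8);i1=len(S)-1
S+=cam+h([18]*8);i2=len(S)-1;S+=cam+h([18]*8);i3=len(S)-1
E
python3 plan.py 18,18,18,18,18,18,18,18
```

```text
t 6.1 r 0.0658 ang 110.7 cmd 111.3960354493397 z 0.1516 F [  4.0579 -10.3912   4.4775] w 0.03116354944364262 err_cmd_mm [0.376  1.0603] qv 37.303678213207526
lug (np.float64(-1.5520539557697284), np.int64(46), array([0.5255, 0.0173]))
0 -20.3 2.2 0 0 0 0;0 -18.5 8.3 0 0 0 0;0 -15.1 13.7 0 0 0 0;0 -10.1 17.6 0 0 0 0;0 -4.1 20 0 0 0 0;0 2.2 20.2 0 0 0 0;0 8.3 18.5 0 0 0 0;0 13.7 15.1 0 0 0 0
615.3960354493397
```

```bash
cat >> f1.py <<'E'
obs=[(i1,2.035),(i2,3.304),(i3,4.731)]
E
python3 - <<'E'
from f1 import *
for J in(.011,.015,.019):
    f=least_squares(lambda x:[sim(S,J,x[0],th=.9)[i,0]-o for i,o in obs],[.018],diff_step=.05);r=sim(S,J,f.x[0])
    print(J,f.x,f.fun,r[i3],"steady18",(.015*3.77-f.x[0])/.017)
E
```

```text
0.011 [0.02078584] [ 0.0896634   0.05455059 -0.06656408] [4.66443592 1.94492977] steady18 2.103774098235339
0.015 [0.01674752] [ 0.0154583   0.01199381 -0.01255873] [4.71844127 2.08775642] steady18 2.341322428995006
0.019 [0.01257893] [-0.03441265 -0.02228754  0.02420783] [4.75520783 2.20422768] steady18 2.586533485146138
```

```bash
python3 - <<'E'
import json,numpy as np
q=json.load(open("cmd.json"));R=np.array(q["R"]);q["xy"]=list(np.array(q["xy"])-R@np.array([-43.9,115.6])/1000);q["a"]-=144;json.dump(q,open("cmd.json","w"))
E
python3 plan.py 16.7,16.7,16.7,16.7,16.7,16.7,16.7,16.7
```

```text
0 -18.8 1.8 0 0 0 0;0 -17.5 7.2 0 0 0 0;0 -14.7 11.8 0 0 0 0;0 -10.6 15.6 0 0 0 0;0 -5.7 18 0 0 0 0;0 -0.3 18.9 0 0 0 0;0 5.1 18.2 0 0 0 0;0 10.1 15.9 0 0 0 0
604.99603544934
```

>>> servo_tool --deltas "0 -18.8 1.8 0 0 0 0;0 -17.5 7.2 0 0 0 0;0 -14.7 11.8 0 0 0 0;0 -10.6 15.6 0 0 0 0;0 -5.7 18 0 0 0 0;0 -0.3 18.9 0 0 0 0;0 5.1 18.2 0 0 0 0;0 10.1 15.9 0 0 0 0"

```text
time_s: 6.82
position: [0.5005, -0.0421, 0.1516]
tool_rot: [[0.913, 0.408, 0.004], [0.408, -0.913, 0.001], [0.004, 0.001, -1.0]]
ft_force: [4.8, 12.5, 5.4]
grip_width: 0.0314
gripper_force: 41.9
```

```bash
python3 st.py scene; python3 plan.py 16.7,16.7,16.7,16.7,16.7,16.7,16.7,16.7
```

```text
t 6.8167 r 0.0644 ang -113.8 cmd 244.99603544933996 z 0.1516 F [ 4.7976 12.5051  5.3987] w 0.031360410252722674 err_cmd_mm [ 1.5008 -0.0065] qv 30.775110591584777
lug (np.float64(-0.041413510946504854), np.int64(51), array([0.5275, 0.0152]))
0 14.3 12.3 0 0 0 0;0 17.2 7.7 0 0 0 0;0 18.8 2.5 0 0 0 0;0 18.6 -3.1 0 0 0 0;0 17 -8.2 0 0 0 0;0 13.8 -12.8 0 0 0 0;0 9.7 -16.3 0 0 0 0;0 4.5 -18.3 0 0 0 0
738.5960354493403
```

>>> servo_tool --deltas "0 14.3 12.3 0 0 0 0;0 17.2 7.7 0 0 0 0;0 18.8 2.5 0 0 0 0;0 18.6 -3.1 0 0 0 0;0 17 -8.2 0 0 0 0;0 13.8 -12.8 0 0 0 0;0 9.7 -16.3 0 0 0 0;0 4.5 -18.3 0 0 0 0"

```text
time_s: 7.53
position: [0.5891, 0.0389, 0.1515]
tool_rot: [[0.912, 0.409, 0.001], [0.409, -0.912, -0.001], [0.001, 0.001, -1.0]]
ft_force: [-8.6, -3.1, 8.7]
grip_width: 0.0312
gripper_force: 42.4
```

```bash
python3 st.py; python3 plan.py 16.5,16.5,16.5,16.5,16.5,16.5,16.5,16.5
```

```text
t 7.5333 r 0.0664 ang 19.4 cmd 18.59603544934032 z 0.1515 F [-8.6117 -3.1104  8.6975] w 0.03123485260528466 err_cmd_mm [0.9788 1.3483] qv 20.916063510594853
0 -0.9 -18.6 0 0 0 0;0 -6.1 -17.6 0 0 0 0;0 -10.9 -15.2 0 0 0 0;0 -14.7 -11.4 0 0 0 0;0 -17.4 -6.8 0 0 0 0;0 -18.6 -1.6 0 0 0 0;0 -18.2 3.8 0 0 0 0;0 -16.5 8.8 0 0 0 0
870.5960354493403
```

>>> servo_tool --deltas "0 -0.9 -18.6 0 0 0 0;0 -6.1 -17.6 0 0 0 0;0 -10.9 -15.2 0 0 0 0;0 -14.7 -11.4 0 0 0 0;0 -17.4 -6.8 0 0 0 0;0 -18.6 -1.6 0 0 0 0;0 -18.2 3.8 0 0 0 0;0 -16.5 8.8 0 0 0 0"

```text
time_s: 8.2
position: [0.4702, 0.0493, 0.1516]
tool_rot: [[0.912, 0.411, 0.004], [0.411, -0.912, -0.001], [0.003, 0.002, -1.0]]
ft_force: [8.2, -4.1, 3.5]
grip_width: 0.0316
gripper_force: 41.8
```

```bash
python3 st.py scene; python3 plan.py 16.5,16.5,16.5,16.5,16.5,16.5,16.5,16.5
```

```text
t 8.2 r 0.065 ang 150.0 cmd 150.59603544934032 z 0.1516 F [ 8.1887 -4.122   3.4867] w 0.03161140914442059 err_cmd_mm [0.372 0.577] qv 25.184644492551147
lug (None, np.int64(1), array([0.5279, 0.0146]))
0 -13.2 13.1 0 0 0 0;0 -9 16.4 0 0 0 0;0 -4 18.2 0 0 0 0;0 1.3 18.6 0 0 0 0;0 6.6 17.4 0 0 0 0;0 11.3 14.9 0 0 0 0;0 15 11 0 0 0 0;0 17.6 6.4 0 0 0 0
1002.5960354493403
```

>>> servo_tool --deltas "0 -13.2 13.1 0 0 0 0;0 -9 16.4 0 0 0 0;0 -4 18.2 0 0 0 0;0 1.3 18.6 0 0 0 0;0 6.6 17.4 0 0 0 0;0 11.3 14.9 0 0 0 0;0 15 11 0 0 0 0;0 17.6 6.4 0 0 0 0"

```text
time_s: 8.92
position: [0.5423, -0.046, 0.1515]
tool_rot: [[0.913, 0.408, 0.002], [0.408, -0.913, 0.001], [0.002, -0.0, -1.0]]
ft_force: [-2.8, 10.8, 8.7]
grip_width: 0.0314
gripper_force: 42.4
```

```bash
python3 st.py side; python3 plan.py 16.5,16.5,16.5,16.5,16.5,16.5,16.5,16.5
```

```text
t 8.9167 r 0.0648 ang -75.9 cmd 282.5960354493403 z 0.1515 F [-2.8042 10.7635  8.7336] w 0.031363877830016304 err_cmd_mm [1.5485 0.6117] qv 34.78556352310599
lug (np.float64(-2.003770684424655), np.int64(51), array([0.5252, 0.0178]))
0 18.6 1.1 0 0 0 0;0 18.2 -4.3 0 0 0 0;0 16.2 -9.2 0 0 0 0;0 12.9 -13.5 0 0 0 0;0 8.5 -16.6 0 0 0 0;0 3.5 -18.3 0 0 0 0;0 -1.8 -18.5 0 0 0 0;0 -7 -17.3 0 0 0 0
1134.5960354493404
```

>>> servo_tool --deltas "0 18.6 1.1 0 0 0 0;0 18.2 -4.3 0 0 0 0;0 16.2 -9.2 0 0 0 0;0 12.9 -13.5 0 0 0 0;0 8.5 -16.6 0 0 0 0;0 3.5 -18.3 0 0 0 0;0 -1.8 -18.5 0 0 0 0;0 -7 -17.3 0 0 0 0"

```text
time_s: 9.63
position: [0.5649, 0.0711, 0.1516]
tool_rot: [[0.912, 0.41, 0.002], [0.41, -0.912, -0.001], [0.001, 0.002, -1.0]]
ft_force: [-5.3, -6.9, 8.7]
grip_width: 0.0314
gripper_force: 42.4
```

```bash
python3 st.py; python3 plan.py 16.5,16.5,16.5,16.5,16.5,16.5,16.5,16.5;python3 plan.py 16.5,16.5,16.5,16.5,16.5,16.5,16.5,16.5
```

```text
t 9.6333 r 0.0665 ang 54.7 cmd 54.596035449340434 z 0.1516 F [-5.3466 -6.9248  8.7379] w 0.031393548896941285 err_cmd_mm [0.7056 1.2815] qv 25.79551501967528
0 -11.7 -14.6 0 0 0 0;0 -15.3 -10.6 0 0 0 0;0 -17.7 -5.9 0 0 0 0;0 -18.7 -0.6 0 0 0 0;0 -18 4.7 0 0 0 0;0 -16 9.7 0 0 0 0;0 -12.5 13.8 0 0 0 0;0 -8.2 16.8 0 0 0 0
1266.5960354493404
0 -3 18.4 0 0 0 0;0 2.4 18.5 0 0 0 0;0 7.4 17.1 0 0 0 0;0 12.1 14.2 0 0 0 0;0 15.6 10.3 0 0 0 0;0 17.8 5.4 0 0 0 0;0 18.7 0.1 0 0 0 0;0 17.9 -5.2 0 0 0 0
1398.5960354493404
```

>>> servo_tool --deltas "0 -11.7 -14.6 0 0 0 0;0 -15.3 -10.6 0 0 0 0;0 -17.7 -5.9 0 0 0 0;0 -18.7 -0.6 0 0 0 0;0 -18 4.7 0 0 0 0;0 -16 9.7 0 0 0 0;0 -12.5 13.8 0 0 0 0;0 -8.2 16.8 0 0 0 0"

```text
time_s: 10.3
position: [0.4625, 0.0094, 0.1516]
tool_rot: [[0.912, 0.41, 0.004], [0.41, -0.912, -0.001], [0.003, 0.002, -1.0]]
ft_force: [9.4, 2.1, 2.2]
grip_width: 0.0309
gripper_force: 41.9
```

>>> servo_tool --deltas "0 -3 18.4 0 0 0 0;0 2.4 18.5 0 0 0 0;0 7.4 17.1 0 0 0 0;0 12.1 14.2 0 0 0 0;0 15.6 10.3 0 0 0 0;0 17.8 5.4 0 0 0 0;0 18.7 0.1 0 0 0 0;0 17.9 -5.2 0 0 0 0"

```text
time_s: 10.97
position: [0.5767, -0.0251, 0.1515]
tool_rot: [[0.913, 0.409, 0.001], [0.409, -0.913, 0.001], [0.001, -0.0, -1.0]]
ft_force: [-7.2, 5.5, 11.0]
grip_width: 0.0315
gripper_force: 42.5
```

```bash
python3 st.py side; python3 plan.py 16.5,16.5,16.5,16.5,16.5,16.5,16.5,16.5;python3 plan.py 16.5,16.5,16.5,16.5,16.5,16.5,16.5,16.5
```

```text
t 10.9667 r 0.0654 ang -39.9 cmd 318.59603544934043 z 0.1515 F [-7.2281  5.5168 11.0238] w 0.03147692827103508 err_cmd_mm [1.3967 1.0534] qv 25.534554140251288
lug (np.float64(2.301741373865156), np.int64(80), array([0.5257, 0.0175]))
0 15.7 -10.1 0 0 0 0;0 12.2 -14.1 0 0 0 0;0 7.7 -17 0 0 0 0;0 2.5 -18.5 0 0 0 0;0 -2.8 -18.4 0 0 0 0;0 -7.9 -16.9 0 0 0 0;0 -12.4 -13.9 0 0 0 0;0 -15.9 -9.9 0 0 0 0
1530.5960354493404
0 -18 -4.9 0 0 0 0;0 -18.6 0.4 0 0 0 0;0 -17.8 5.6 0 0 0 0;0 -15.4 10.5 0 0 0 0;0 -11.9 14.4 0 0 0 0;0 -7.2 17.2 0 0 0 0;0 -2 18.6 0 0 0 0;0 3.2 18.3 0 0 0 0
1662.5960354493404
```

```bash
for i in 1 2 3 4 5 6 7; do python3 plan.py 16.4,16.4,16.4,16.4,16.4,16.4,16.4,16.4; done
```

```text
0 8.4 16.6 0 0 0 0;0 12.6 13.6 0 0 0 0;0 16 9.4 0 0 0 0;0 17.9 4.5 0 0 0 0;0 18.6 -0.7 0 0 0 0;0 17.5 -5.9 0 0 0 0;0 15.2 -10.6 0 0 0 0;0 11.6 -14.5 0 0 0 0
1793.7960354493412
0 7 -17.2 0 0 0 0;0 1.9 -18.5 0 0 0 0;0 -3.5 -18.2 0 0 0 0;0 -8.4 -16.5 0 0 0 0;0 -12.7 -13.5 0 0 0 0;0 -16.1 -9.3 0 0 0 0;0 -18 -4.4 0 0 0 0;0 -18.5 0.9 0 0 0 0
1924.996035449342
0 -17.5 6 0 0 0 0;0 -15.1 10.7 0 0 0 0;0 -11.5 14.6 0 0 0 0;0 -6.9 17.2 0 0 0 0;0 -1.7 18.5 0 0 0 0;0 3.5 18.2 0 0 0 0;0 8.6 16.5 0 0 0 0;0 12.8 13.3 0 0 0 0
2056.1960354493426
0 16.1 9.2 0 0 0 0;0 18.1 4.3 0 0 0 0;0 18.5 -0.9 0 0 0 0;0 17.5 -6.2 0 0 0 0;0 15 -10.9 0 0 0 0;0 11.3 -14.6 0 0 0 0;0 6.8 -17.3 0 0 0 0;0 1.6 -18.5 0 0 0 0
2187.3960354493433
0 -3.7 -18.1 0 0 0 0;0 -8.6 -16.4 0 0 0 0;0 -12.9 -13.3 0 0 0 0;0 -16.2 -9.1 0 0 0 0;0 -18.1 -4.2 0 0 0 0;0 -18.5 1.1 0 0 0 0;0 -17.4 6.3 0 0 0 0;0 -15 11 0 0 0 0
2318.596035449344
0 -11.2 14.7 0 0 0 0;0 -6.7 17.3 0 0 0 0;0 -1.5 18.5 0 0 0 0;0 3.8 18.2 0 0 0 0;0 8.8 16.3 0 0 0 0;0 13 13.2 0 0 0 0;0 16.3 9 0 0 0 0;0 18.1 4 0 0 0 0
2449.796035449345
0 18.5 -1.2 0 0 0 0;0 17.4 -6.4 0 0 0 0;0 14.8 -11.1 0 0 0 0;0 11.2 -14.8 0 0 0 0;0 6.5 -17.4 0 0 0 0;0 1.4 -18.5 0 0 0 0;0 -4 -18.1 0 0 0 0;0 -8.9 -16.3 0 0 0 0
2580.9960354493455
```

>>> servo_tool --deltas "0 15.7 -10.1 0 0 0 0;0 12.2 -14.1 0 0 0 0;0 7.7 -17 0 0 0 0;0 2.5 -18.5 0 0 0 0;0 -2.8 -18.4 0 0 0 0;0 -7.9 -16.9 0 0 0 0;0 -12.4 -13.9 0 0 0 0;0 -15.9 -9.9 0 0 0 0"

```text
time_s: 11.68
position: [0.5263, 0.0829, 0.1516]
tool_rot: [[0.912, 0.411, 0.003], [0.411, -0.912, -0.001], [0.002, 0.002, -1.0]]
ft_force: [0.4, -10.0, 6.4]
grip_width: 0.0312
gripper_force: 42.1
```

>>> servo_tool --deltas "0 -18 -4.9 0 0 0 0;0 -18.6 0.4 0 0 0 0;0 -17.8 5.6 0 0 0 0;0 -15.4 10.5 0 0 0 0;0 -11.9 14.4 0 0 0 0;0 -7.2 17.2 0 0 0 0;0 -2 18.6 0 0 0 0;0 3.2 18.3 0 0 0 0"

```text
time_s: 12.35
position: [0.4798, -0.0273, 0.1516]
tool_rot: [[0.913, 0.409, 0.004], [0.409, -0.913, 0.0], [0.004, 0.002, -1.0]]
ft_force: [9.1, 8.8, 3.3]
grip_width: 0.0305
gripper_force: 41.8
```

>>> servo_tool --deltas "0 8.4 16.6 0 0 0 0;0 12.6 13.6 0 0 0 0;0 16 9.4 0 0 0 0;0 17.9 4.5 0 0 0 0;0 18.6 -0.7 0 0 0 0;0 17.5 -5.9 0 0 0 0;0 15.2 -10.6 0 0 0 0;0 11.6 -14.5 0 0 0 0"

```text
time_s: 13.02
position: [0.5923, 0.011, 0.1515]
tool_rot: [[0.912, 0.409, 0.001], [0.409, -0.912, -0.0], [0.001, 0.0, -1.0]]
ft_force: [-8.5, 0.0, 11.2]
grip_width: 0.0309
gripper_force: 42.5
```

>>> servo_tool --deltas "0 7 -17.2 0 0 0 0;0 1.9 -18.5 0 0 0 0;0 -3.5 -18.2 0 0 0 0;0 -8.4 -16.5 0 0 0 0;0 -12.7 -13.5 0 0 0 0;0 -16.1 -9.3 0 0 0 0;0 -18 -4.4 0 0 0 0;0 -18.5 0.9 0 0 0 0"

```text
time_s: 13.68
position: [0.4896, 0.0709, 0.1516]
tool_rot: [[0.912, 0.411, 0.004], [0.411, -0.912, -0.001], [0.003, 0.002, -1.0]]
ft_force: [6.7, -8.0, 5.1]
grip_width: 0.0312
gripper_force: 42.0
```

>>> servo_tool --deltas "0 -17.5 6 0 0 0 0;0 -15.1 10.7 0 0 0 0;0 -11.5 14.6 0 0 0 0;0 -6.9 17.2 0 0 0 0;0 -1.7 18.5 0 0 0 0;0 3.5 18.2 0 0 0 0;0 8.6 16.5 0 0 0 0;0 12.8 13.3 0 0 0 0"

```text
time_s: 14.35
position: [0.5126, -0.0461, 0.1516]
tool_rot: [[0.913, 0.408, 0.003], [0.408, -0.913, 0.001], [0.003, 0.0, -1.0]]
ft_force: [3.6, 12.4, 7.3]
grip_width: 0.0312
gripper_force: 42.1
```

>>> servo_tool --deltas "0 16.1 9.2 0 0 0 0;0 18.1 4.3 0 0 0 0;0 18.5 -0.9 0 0 0 0;0 17.5 -6.2 0 0 0 0;0 15 -10.9 0 0 0 0;0 11.3 -14.6 0 0 0 0;0 6.8 -17.3 0 0 0 0;0 1.6 -18.5 0 0 0 0"

```text
time_s: 15.02
position: [0.5851, 0.0481, 0.1516]
tool_rot: [[0.912, 0.41, 0.001], [0.41, -0.912, -0.001], [0.001, 0.001, -1.0]]
ft_force: [-7.7, -3.8, 9.7]
grip_width: 0.0312
gripper_force: 42.5
```

>>> servo_tool --deltas "0 -3.7 -18.1 0 0 0 0;0 -8.6 -16.4 0 0 0 0;0 -12.9 -13.3 0 0 0 0;0 -16.2 -9.1 0 0 0 0;0 -18.1 -4.2 0 0 0 0;0 -18.5 1.1 0 0 0 0;0 -17.4 6.3 0 0 0 0;0 -15 11 0 0 0 0"

```text
time_s: 15.68
position: [0.4664, 0.041, 0.1516]
tool_rot: [[0.912, 0.411, 0.004], [0.411, -0.912, -0.001], [0.003, 0.002, -1.0]]
ft_force: [8.4, -3.8, 3.8]
grip_width: 0.031
gripper_force: 41.8
```

>>> servo_tool --deltas "0 -11.2 14.7 0 0 0 0;0 -6.7 17.3 0 0 0 0;0 -1.5 18.5 0 0 0 0;0 3.8 18.2 0 0 0 0;0 8.8 16.3 0 0 0 0;0 13 13.2 0 0 0 0;0 16.3 9 0 0 0 0;0 18.1 4 0 0 0 0"

```text
time_s: 16.35
position: [0.5501, -0.0436, 0.1515]
tool_rot: [[0.913, 0.408, 0.002], [0.408, -0.913, 0.001], [0.002, -0.0, -1.0]]
ft_force: [-3.6, 9.9, 9.0]
grip_width: 0.0308
gripper_force: 42.4
```

>>> servo_tool --deltas "0 18.5 -1.2 0 0 0 0;0 17.4 -6.4 0 0 0 0;0 14.8 -11.1 0 0 0 0;0 11.2 -14.8 0 0 0 0;0 6.5 -17.4 0 0 0 0;0 1.4 -18.5 0 0 0 0;0 -4 -18.1 0 0 0 0;0 -8.9 -16.3 0 0 0 0"

```text
time_s: 17.02
position: [0.5586, 0.0749, 0.1516]
tool_rot: [[0.912, 0.41, 0.002], [0.41, -0.912, -0.001], [0.002, 0.002, -1.0]]
ft_force: [-4.2, -7.0, 8.1]
grip_width: 0.0312
gripper_force: 42.4
```

```bash
cp cmd.json cmd_safe.json; python3 st.py scene; python3 - <<'E'
from lug import *
print(lug("side"),env.observe()["time_s"])
from fit import *
print(sim([(.1,3.43*0),(1,0)],.016,.016,0,2.1),sim([(2,0)],.016,.012,0,2.1)[-1],sim([(2,0)],.013,.02,0,2.1)[-1])
E
```

```text
t 17.0167 r 0.0664 ang 61.1 cmd 60.99603544934553 z 0.1516 F [-4.2414 -6.9865  8.1228] w 0.031155736420117652 err_cmd_mm [0.6585 1.2464] qv 28.235792013327845
lug (np.float64(2.7766923588294614), np.int64(10), array([0.5282, 0.0152]))
(np.float64(2.8985647469644156), np.int64(74), array([0.52571825, 0.0174998 ])) 17.1167
[[0.19413212 1.79319131]
 [0.93494613 0.00290613]] [1.0569498 0.       ] [0.68191873 0.        ]
```

```bash
python3 - <<'E'
from fit import *
d=np.radians(12)
for J,f in((.016,.016),(.019,.0126),(.013,.019)):
    for n in (4,6,8,9): print(J,f,n,sim([(.1,3.4)]*0+[(1/12,16.4*d)]*n+[(1/12,8*d),(2,0)],J,f,2.97,1.85)[-1])
E
python3 plan.py 16.4,16.4,16.4,16.4,16.4,16.4,14,7
```

```text
0.016 0.016 4 [4.50194589 0.        ]
0.016 0.016 6 [4.84218561 0.        ]
0.016 0.016 8 [5.1837829 0.       ]
0.016 0.016 9 [5.35501431 0.        ]
0.019 0.0126 4 [4.81510596 0.        ]
0.019 0.0126 6 [5.18352596 0.        ]
0.019 0.0126 8 [5.55393725 0.        ]
0.019 0.0126 9 [5.73978658 0.        ]
0.013 0.019 4 [4.2550835 0.       ]
0.013 0.019 6 [4.5717719 0.       ]
0.013 0.019 8 [4.88888686 0.        ]
0.013 0.019 9 [5.0475767 0.       ]
0 -13.1 -13.1 0 0 0 0;0 -16.3 -8.8 0 0 0 0;0 -18.1 -3.9 0 0 0 0;0 -18.5 1.3 0 0 0 0;0 -17.3 6.6 0 0 0 0;0 -14.8 11.1 0 0 0 0;0 -9.7 12.5 0 0 0 0;0 -3.7 7.1 0 0 0 0
2700.396035449346
```

>>> servo_tool --deltas "0 -13.1 -13.1 0 0 0 0;0 -16.3 -8.8 0 0 0 0;0 -18.1 -3.9 0 0 0 0;0 -18.5 1.3 0 0 0 0;0 -17.3 6.6 0 0 0 0;0 -14.8 11.1 0 0 0 0;0 -9.7 12.5 0 0 0 0;0 -3.7 7.1 0 0 0 0"

```text
time_s: 17.78
position: [0.4623, 0.0157, 0.1516]
tool_rot: [[0.913, 0.409, 0.003], [0.409, -0.913, -0.001], [0.003, 0.002, -1.0]]
ft_force: [1.6, 1.2, 8.7]
grip_width: 0.0309
gripper_force: 42.1
```

```bash
python3 - <<'E'
from lug import *
for i in range(12):
    t=env.observe()["time_s"];print(round(t,3),[ (None if x is None else round(float(x),3)) for x in [lug("side" if i%2 else "scene")[0]]])
E
python3 st.py
```

```text
17.783 [-1.939]
17.833 [None]
17.883 [-1.764]
17.933 [None]
17.983 [-1.616]
18.033 [None]
18.083 [-1.469]
18.133 [nan]
18.183 [-1.354]
18.233 [-1.332]
18.283 [-1.248]
18.333 [-1.237]
t 18.3833 r 0.0641 ang 179.8 cmd 180.39603544934607 z 0.1515 F [-2.2985 -0.0038 11.2974] w 0.030848717340991195 err_cmd_mm [0.879  0.6458] qv 0.10833098856148143lug.py:11: RuntimeWarning: Mean of empty slice.
  v=np.angle(np.exp(1j*an[k]).mean());return np.angle(np.exp(1j*(v-YAW))),m.sum(),c
  ret = ret.dtype.type(ret / rcount)
```

```bash
python3 - <<'E' 2>/dev/null
from lug import *
for i in range(10):
    t=env.observe()["time_s"];print(round(t,3),lug("side" if i%4==3 else "scene")[0])
E
```

```text
18.383 -1.159757031352481
18.433 -1.1311524378503428
18.483 -1.0930135777928958
18.533 -1.0983790100922666
18.583 -1.0284905151625752
18.633 -1.0131873591186056
18.683 -0.9842448689433541
18.733 -0.9947245648744227
18.783 -0.9499586600522072
18.833 -0.9270783960105199
```

```bash
python3 - <<'E' 2>/dev/null
from lug import *
for i in range(14):
    t=env.observe()["time_s"];print(round(t,3),lug("side" if i%4==3 else "scene")[0])
E
```

```text
18.883 -0.9172452620311518
18.933 -0.9110695767512628
18.983 -0.8984649195856206
19.033 -0.9283163091429021
19.083 -0.891557327248924
19.133 -0.893470478631407
19.183 -0.888357278880515
19.233 -0.9223332872926944
19.283 -0.8963128550891564
19.333 -0.8928759540079996
19.383 -0.8977760017978593
19.433 -0.9240152259621118
19.483 -0.8962143182231245
19.533 -0.8834526318668013
```

```bash
cat > coast.py <<'E'
from fit import *
t=np.array([17.783,17.883,17.983,18.083,18.183,18.283,18.383,18.433,18.483,18.583,18.633,18.683,18.783,18.833,18.883,18.933,18.983,19.083])
y=np.array([-1.939,-1.764,-1.616,-1.469,-1.354,-1.248,-1.16,-1.131,-1.093,-1.028,-1.013,-.984,-.950,-.927,-.917,-.911,-.898,-.892])
E
python3 - <<'E'
from coast import *
for J in(.012,.016,.02):
    def m(x):
        r=sim([(1/60,0)]*80,J,abs(x[0]),x[1],x[2])[:,0];return np.interp(t,17.783+np.arange(1,81)/60,r)-y
    f=least_squares(m,[.012,-1.94,1.7],diff_step=.02);print(J,f.x,f.fun.std())
    for wc in (16.4,):
      for n in (1,2,3,4,5):
        print(n,[round(sim([(1/12,wc*np.radians(12))]*n+[(2,0)],J,ff,-.905,0)[-1,0],3) for ff in(f.x[0],.016,.02)])
E
```

```text
0.012 [-0.004052   -1.97187739  2.12197729] 0.005361245322721023
1 [np.float64(-0.329), np.float64(-0.878), np.float64(-0.885)]
2 [np.float64(-0.07), np.float64(-0.811), np.float64(-0.834)]
3 [np.float64(0.191), np.float64(-0.72), np.float64(-0.761)]
4 [np.float64(0.453), np.float64(-0.612), np.float64(-0.674)]
5 [np.float64(0.716), np.float64(-0.491), np.float64(-0.574)]
0.016 [ 0.00965809 -1.96312282  2.00687783] 0.0047883139981444445
1 [np.float64(-0.867), np.float64(-0.884), np.float64(-0.889)]
2 [np.float64(-0.779), np.float64(-0.829), np.float64(-0.848)]
3 [np.float64(-0.663), np.float64(-0.752), np.float64(-0.788)]
4 [np.float64(-0.528), np.float64(-0.658), np.float64(-0.713)]
5 [np.float64(-0.379), np.float64(-0.552), np.float64(-0.627)]
0.02 [ 0.01526998 -1.95774118  1.94096592] 0.005639501537837119
1 [np.float64(-0.886), np.float64(-0.887), np.float64(-0.892)]
2 [np.float64(-0.838), np.float64(-0.841), np.float64(-0.858)]
3 [np.float64(-0.768), np.float64(-0.775), np.float64(-0.806)]
4 [np.float64(-0.681), np.float64(-0.692), np.float64(-0.741)]
5 [np.float64(-0.582), np.float64(-0.597), np.float64(-0.666)]
```

```bash
python3 plan.py 10,16.4,16.4,16.4,16.4,10,0,0
```

```text
0 -3.6 10.7 0 0 0 0;0 -1.8 18.5 0 0 0 0;0 3.5 18.2 0 0 0 0;0 8.4 16.5 0 0 0 0;0 12.8 13.4 0 0 0 0;0 9.5 6.2 0 0 0 0;0 0 -0 0 0 0 0;0 0 -0 0 0 0 0
2785.9960354493464
```

>>> servo_tool --deltas "0 -3.6 10.7 0 0 0 0;0 -1.8 18.5 0 0 0 0;0 3.5 18.2 0 0 0 0;0 8.4 16.5 0 0 0 0;0 12.8 13.4 0 0 0 0;0 9.5 6.2 0 0 0 0;0 0 0 0 0 0 0;0 0 0 0 0 0 0"

```text
time_s: 20.25
position: [0.5238, -0.0473, 0.1516]
tool_rot: [[0.912, 0.41, 0.003], [0.41, -0.912, -0.0], [0.003, 0.002, -1.0]]
ft_force: [0.2, 1.5, 10.7]
grip_width: 0.0316
gripper_force: 42.5
```

```bash
cat > watch.py <<'E'
from lug import *;import sys
for i in range(int(sys.argv[1])):
    t=env.observe()["time_s"];print(round(t,3),np.round(lug("side" if i%4==3 else "scene")[0],3))
E
python3 watch.py 14 2>/dev/null
```

```text
20.25 -0.625
20.3 -0.593
20.35 -0.577
20.4 -0.581
20.45 -0.542
20.5 -0.536
20.55 -0.523
20.6 -0.533
20.65 -0.52
20.7 -0.518
20.75 -0.514
20.8 -0.533
20.85 -0.512
20.9 -0.512
```

```bash
python3 plan.py 10,16.4,16.4,16.4,16.4,16.4,10,0
```

```text
0 10.4 4.5 0 0 0 0;0 18.3 3.2 0 0 0 0;0 18.4 -2.1 0 0 0 0;0 17.1 -7.2 0 0 0 0;0 14.4 -11.7 0 0 0 0;0 10.4 -15.3 0 0 0 0;0 4.1 -10.6 0 0 0 0;0 0 0 0 0 0 0
2887.996035449347
```

>>> servo_tool --deltas "0 10.4 4.5 0 0 0 0;0 18.3 3.2 0 0 0 0;0 18.4 -2.1 0 0 0 0;0 17.1 -7.2 0 0 0 0;0 14.4 -11.7 0 0 0 0;0 10.4 -15.3 0 0 0 0;0 4.1 -10.6 0 0 0 0;0 0 0 0 0 0 0"

```text
time_s: 21.62
position: [0.5914, 0.0288, 0.1516]
tool_rot: [[0.911, 0.412, 0.001], [0.412, -0.911, 0.0], [0.001, 0.0, -1.0]]
ft_force: [-1.4, 0.6, 8.0]
grip_width: 0.0312
gripper_force: 42.4
```

```bash
python3 watch.py 16 2>/dev/null; python3 st.py
```

```text
21.617 -0.208
21.667 -0.184
21.717 -0.153
21.767 -0.044
21.817 -0.105
21.867 -0.085
21.917 -0.071
21.967 -0.028
22.017 -0.055
22.067 -0.046
22.117 -0.046
22.167 -0.013
22.217 -0.039
22.267 -0.044
22.317 -0.043
22.367 -0.016
t 22.4167 r 0.066 ang 8.5 cmd 7.996035449346891 z 0.1516 F [-1.1814  0.3283  8.6977] w 0.03132685373653645 err_cmd_mm [0.931  0.7746] qv 0.05406331370810007
```

>>> servo_tool --deltas "1 0 0 0 0 0 0;1 0 0 0 0 0 0;1 0 0 0 0 0 0;1 0 0 0 0 0 0;1 0 0 0 0 0 0;1 0 0 0 0 0 0"

```text
time_s: 22.92
position: [0.5911, 0.0265, 0.1502]
tool_rot: [[0.912, 0.409, -0.0], [0.409, -0.912, 0.0], [-0.0, -0.0, -1.0]]
ft_force: [0.0, 0.4, 0.1]
grip_width: 0.0852
gripper_force: 0.0
```

>>> servo_tool --deltas "1 0 0 -10 0 0 0;1 0 0 -20 0 0 0;1 0 0 -30 0 0 0;1 0 0 -30 0 0 0;1 0 0 -30 0 0 0;1 0 0 -10 0 0 0;1 0 0 0 0 0 0;1 0 0 0 0 0 0"

```text
time_s: 23.58
position: [0.5911, 0.0265, 0.2806]
tool_rot: [[0.912, 0.409, 0.001], [0.409, -0.912, -0.0], [0.001, 0.0, -1.0]]
ft_force: [0.3, -0.3, -0.5]
grip_width: 0.0854
gripper_force: 0.0
```

```bash
python3 watch.py 4; python3 st.py; python3 - <<'E'
from h import *
p=env.get_image("wrist");cv2.imwrite("pics/w2.png",p["img"][:,:,::-1])
p=env.get_image("scene");cv2.imwrite("pics/s2.png",cv2.resize(p["img"][130:260,230:400,::-1],None,fx=4,fy=4))
for t in ("remote_white","remote_black","phone"): print(t,atz(p,env.spot_point(t,p)[0]["uv"],.01))
E
```

```text
23.583 -0.036
23.633 -0.04
23.683 -0.042
23.733 -0.026
t 23.7833 r 0.065 ang 8.6 cmd 7.996035449346891 z 0.279 F [-0.4078 -0.1359  0.1635] w 0.08543393861461615 err_cmd_mm [-0.0068  0.6768] qv 0.3611828513177039
remote_white [0.48335039 0.20147525 0.01      ]
remote_black [ 0.54630565 -0.16536276  0.01      ]
phone [ 7.68906631e-01 -5.19554646e-04  1.00000000e-02]
```

View pics/s2.png

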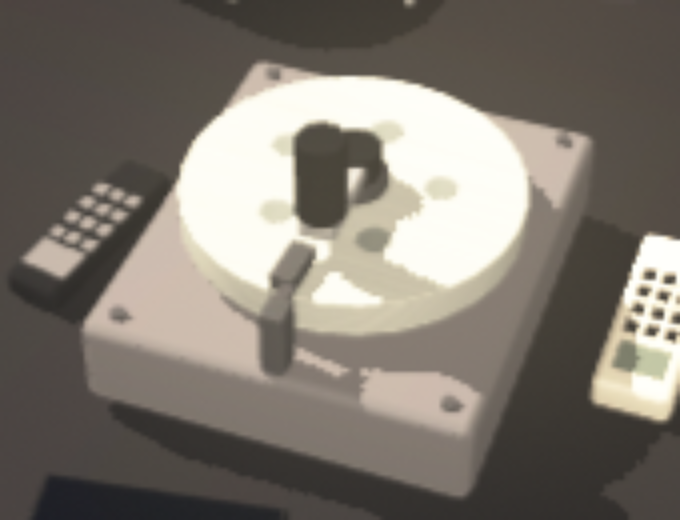

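View pics/w2.png

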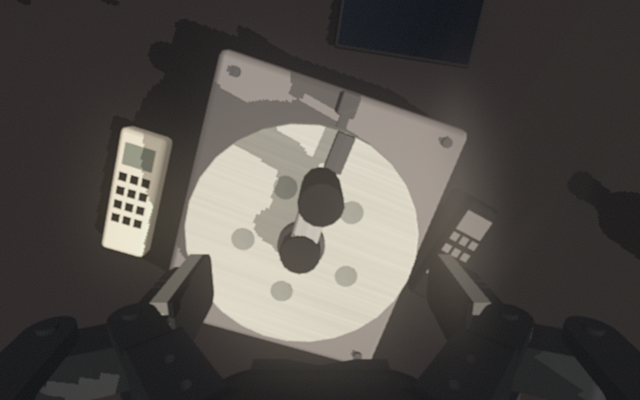

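The scene crop shows the lug (293,262) directly in line with the pointer post (277,325). The wrist view confirms it, with the lug at (341,150) next to the pointer at (348,105). The crank is released and the gripper is clear.

```bash
python3 -c "
from rig import env
print(env.close_job())"
```

```text
the job is handed in; nothing more can be done
None
```

The job is handed in: the flywheel averaged about 2.1 rad/s (20 turns a minute) for roughly 10 s, then came to rest with the lug about 3–4 mm from the pointer; the crank is released, the arm is clear, and the remotes and phone were not touched. The verdict itself was not shown.

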